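# Set out the touch-up kit on the garage workbench

### The job

Set out the touch-up kit, with left and behind as seen from the robot: stand the red paint tin on the green mat exactly midway between the two jars and lay the yellow tape roll flat and centred on top of it; stand the green glue bottle directly to the left of the filler tub, and lay the orange sanding block flat directly behind the tub (on its far side), its long side running left to right. Leave a gap of about 25 mm between the tub and the bottle, and between the tub and the block. Leave the jars, the filler tub, the blue tin and the black tape standing where they are.

Things in the scene. Friction and masses are not known exactly. Their poses are not given: they have to be found in the camera images.
- red_tin: loose upright red paint tin to be moved, a cylinder 56 mm in diameter and 70 mm tall with steel rims at top and foot, about 250 g; origin at the centre of its underside, z up
- yellow_tape: loose roll of yellow tape to be moved, lying flat, a ring 56 mm in outer diameter, 34 mm hole, 19 mm high, about 50 g; origin at the centre of its underside, z up (the ring's axis)
- glue_bottle: loose upright green glue bottle to be moved, a cylinder 44 mm in diameter up to 64 mm, then a narrowing white nozzle up to 90 mm, about 120 g; origin at the centre of its underside, z up
- sanding_block: loose orange sanding block to be moved, lying flat, 90 mm long (its x axis) by 45 mm wide (its y axis) by 28 mm high, about 60 g; origin at the centre of its underside, z up
- mat: flat green mat fixed to the bench, 90 mm (its x axis) by 230 mm (its y axis), 3 mm thick; origin at the centre of its underside; the two jars stand on its long centre line, 85 mm either side of the centre, so the midpoint of the jars is over its centre
- amber_jar: upright amber glass jar with a black cap and white label, 54 mm in diameter, 80 mm tall, loose, standing on the mat 170 mm (centre to centre) from the white jar; origin at the centre of its underside; leave it alone
- white_jar: upright white jar with a yellow cap, 54 mm in diameter, 80 mm tall, loose, standing on the mat; origin at the centre of its underside; leave it alone
- filler_tub: round white tub of filler with a black-rimmed white lid, 68 mm in diameter, 60 mm tall, about 600 g, loose, standing on the bench; origin at the centre of its underside; its axes are parallel to the world's: x away from the robot (behind), y to the robot's left; leave it alone
- blue_tin: upright blue paint tin, same size as the red one (56 mm in diameter, 70 mm tall), loose; origin at the centre of its underside; leave it alone
- black_tape: black tape roll lying flat, same size as the yellow one (56 mm in diameter, 19 mm high), loose; origin at the centre of its underside; leave it alone
Not all that is in view belongs to the job. What is shaped like the filler_tub but purple or turquoise is not meant.

How it is judged:
By the outcome, as a careful person would: the job done as asked, in the order asked, and still so for the second after the job is handed in, with the robot touching nothing.
It also fails if it takes over 106 s, if anything falls off the work surface, if the arm or the gripper's body presses on something with over 40 N, if the wrist force passes 120 N, or if a joint passes its speed limit or range.

### The arm

A 7-joint arm with a two-finger parallel gripper is mounted at the origin on the work surface. World frame = base frame: x ahead of the robot, y to its left, z up, the work surface at z = 0. Lengths are in mm, angles in rad, forces in N, time in s.
With the tool pointing down it reaches from about 400 to 925 mm from the base axis. Payload 5.6 kg.
Tool frame: the origin (TCP) lies midway between the tips of the shut fingers; the grasp point (between the pads) lies 19 mm behind it (arm.grasp_offset is the distance from the TCP to the grasp point, in mm); z points along the fingers, y is the line along which they close (so a half turn about z gives the same grasp; the last joint's range is limited). The gripper opens to 85 mm and grips with 20 to 120 N. Pads are 22 mm wide; open, the fingers measure 114 mm over their backs; the gripper's body (76 mm by 85 mm) begins 54 mm behind the grasp point. The pads swing forward as they close: fully open they stand 13 mm farther back than shut.
Start: joints at [-1.378, 0.468, -0.012, 1.603, 0.006, 1.071, -0.056], TCP at [151.894, 632.01, 231.29] pointing down, gripper open.
Joint ranges: [-2.53, 2.53], [-0.31, 2.02], [-1.57, 1.55], [0.28, 2.44], [-1.29, 4.43], [0.15, 1.84], [-2.92, 2.92]. Speed limits (rad/s): [2.57, 2.57, 3.14, 3.14, 3.14, 3.14, 3.14].

### API

Orientations are given as a unit quaternion [x, y, z, w].
In Python, from rig import arm, solver, telemetry, eyes gives the robot as it stands. Calls block until the motion is done:
- arm.move_to(position, orientation): joint-space move of the TCP to a pose.
- arm.line_to(position, feed=150, attitude=None, until_force=None): straight line of the TCP; attitude=None keeps the orientation; feed is the mean speed in mm/s. With until_force (N) it stops when the force on the tool has changed by that much, and returns True; else False.
- arm.movej(angles): joint-space move.
- arm.command_gripper(opening): opening from 0.0 (shut) to 1.0 (fully open); the grip force is fixed at half the most; returns when the fingers have stopped.
- arm.hold(seconds).
- solver.ik(position, orientation): joint angles nearest the present ones, or None.
- telemetry.get_obs(): the state.
- eyes.snapshot(name): name is "side" or "top"; returns the picture (384x512x3 uint8, red, green, blue); there is no depth.
- eyes.camera_params(name): a dict with "vfov" (degrees; the focal length in pixels is half the picture's height over the tangent of half this angle, whatever the lens; pixels are square), "cx", "cy" (the principal point, pixels), "world_to_cam" (4x4, takes a point from world to camera coordinates). Camera axes: x right, y down, z forward; pixel columns grow to the right and rows downward; lengths in mm; the calibration is good to about 2 mm. A picture is of the moment at which its call begins. camera_params takes no time and is no camera call.
A pose or a line that the arm cannot do raises arm.IKError and nothing moves.
- arm.job_done(): hands the job in; it is judged then, once.
Trained networks look in the newest picture that a camera, given by its name, has taken for a name from the list of things; names that differ only in an ending like _2 or _b are one class to them, and where a whole thing is asked for, a point or a joint stands for the part that bears it (a point fixed in the world has none). Each returns a list of dicts, best first, with "p" (0 to 1); they miss things now and then, are a little off and sometimes report something else, mostly with a low value. They report only what shows in the picture. A call takes as long as a camera call. They do not tell look-alikes from the thing itself.
- eyes.spot_in(camera, name): "extent" ([left, top, width, height] in pixels, round what is visible of it).
- eyes.spot_point(camera, name): "pixel" ([row, column] in pixels: a listed point, or the origin of a listed thing).
The state is a dict: "clock": time; "joints": joint angles; "joint_vel": joint speeds; "effort": joint torques, N m; "ee_pos": TCP position; "ee_rot": TCP orientation; "wrist_force": force on the tool from outside, world axes, zero at the start; "moment": the same for the moment, N m; "finger_gap": opening from 0.0 (shut) to 1.0 (fully open); "finger_force": force on a finger pad.
Only numpy, scipy, OpenCV 4.12 (cv2) and the standard library are available. Lean on these libraries where they do the work, as an engineer would, in place of code of your own. Each camera call takes 0.05 s, during which the arm holds its last target. There are 200 camera calls.

## Working session

There is one attempt and no reset: what is moved stays moved. The work goes in short steps, each a Python script; the robot and the scene stay as the last script left them, time stands still between calls to the robot, and variables do not carry over. Pictures are saved under pics/ and viewed, at most 14 in all, crops included, and the job is handed in when it is done.

```bash
mkdir -p pics; ls
python3 - <<'E'
from rig import arm, solver, telemetry, eyes
import cv2
for c in("side","top"):
    im=eyes.snapshot(c); cv2.imwrite(f"pics/{c}0.png",cv2.resize(im[:,:,::-1],(800,600)))
    p=eyes.camera_params(c); print(c,p)
    for n in "red_tin yellow_tape glue_bottle sanding_block mat amber_jar white_jar filler_tub blue_tin black_tape".split():
        print(n,[([round(v) for v in d["pixel"]],round(d["p"],2)) for d in eyes.spot_point(c,n)])
o=telemetry.get_obs();print(o["clock"],o["ee_rot"],o["ee_pos"],arm.grasp_offset)
E
```

```text
pics
side {'vfov': 43.64989706953618, 'cx': 251.33240798400354, 'cy': 196.37517371005237, 'world_to_cam': array([[ 8.81557854e-01, -4.72014115e-01,  7.64360473e-03,
        -4.69788801e+02],
       [-3.49953053e-01, -6.64286158e-01, -6.60497358e-01,
         1.84838251e+02],
       [ 3.16841617e-01,  5.79591731e-01, -7.50789461e-01,
         1.01825079e+03],
       [ 0.00000000e+00,  0.00000000e+00,  0.00000000e+00,
         1.00000000e+00]])}
red_tin [([230, 225], 0.68)]
yellow_tape [([147, 140], 0.72), ([193, 202], 0.7)]
glue_bottle [([163, 183], 0.89), ([161, 246], 0.65)]
sanding_block [([235, 311], 0.74), ([194, 201], 0.61)]
mat [([140, 237], 0.55)]
amber_jar [([121, 227], 0.98)]
white_jar [([160, 246], 0.74)]
filler_tub [([181, 280], 0.87), ([294, 316], 0.82), ([277, 403], 0.68), ([237, 313], 0.62), ([267, 352], 0.62)]
blue_tin [([274, 245], 0.78)]
black_tape [([324, 238], 0.94)]
top {'vfov': 56.94145124485674, 'cx': 247.50391517345508, 'cy': 187.71272168980485, 'world_to_cam': array([[-1.69849655e-03, -9.99930470e-01, -1.16691902e-02,
        -1.82673442e+01],
       [-9.87945151e-01,  3.48424718e-03, -1.54765109e-01,
         5.22205185e+02],
       [ 1.54795007e-01,  1.12656518e-02, -9.87882377e-01,
         1.02440582e+03],
       [ 0.00000000e+00,  0.00000000e+00,  0.00000000e+00,
         1.00000000e+00]])}
red_tin [([221, 262], 0.88)]
yellow_tape [([244, 146], 0.62)]
glue_bottle [([223, 181], 0.6)]
sanding_block [([220, 219], 0.96)]
mat [([166, 179], 0.95)]
amber_jar [([171, 204], 0.69), ([164, 148], 0.68)]
white_jar [([169, 206], 0.88)]
filler_tub [([187, 339], 0.8), ([163, 239], 0.77), ([155, 333], 0.74), ([132, 350], 0.67), ([165, 297], 0.56)]
blue_tin [([222, 303], 0.66)]
black_tape [([242, 336], 0.57)]
1.1 [1.17652852e-01 9.93054784e-01 2.80054579e-05 3.06937144e-05] [151.89945604 632.00823023 231.31408245] 18.700000000000003
```

View pics/side0.png

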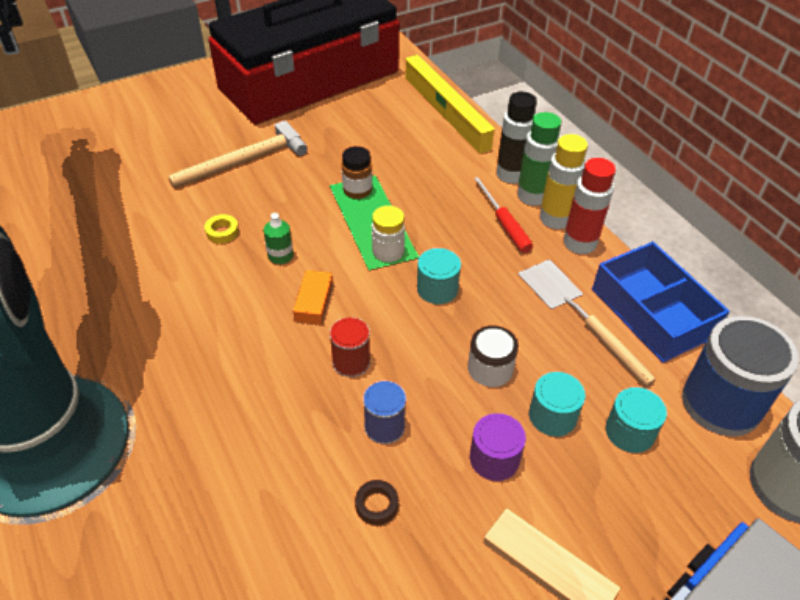

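View pics/top0.png

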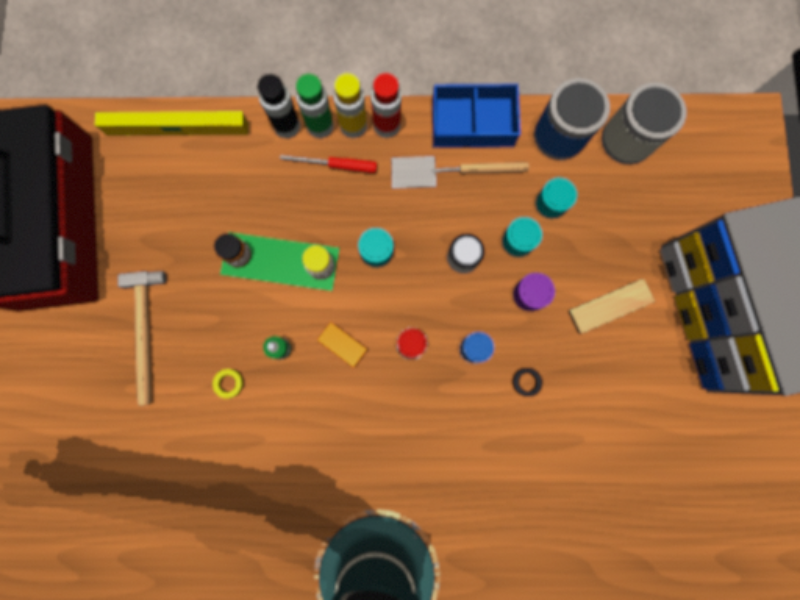

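Look-alikes (800x600 pictures, top / side):
- **Filler tub:** white lid with black rim at (466,250)/(494,355) is the one. The turquoise ones (376,246), (524,235), (558,196) and purple (535,291) are not.
- **Red tin:** (411,343)/(350,345), not the red paint bottle (386,100).
- **Glue bottle:** (276,347)/(278,240), not the green paint bottle (313,100).
- **Yellow tape:** (228,384)/(221,229). The yellow bar is not meant.
- **Sanding block:** (342,345)/(313,296). The pale wood slat is not meant.

Next I measure with silhouettes and check one close crop.

```bash
cat > loc.py <<'E'
from rig import arm, solver, telemetry, eyes
import cv2, numpy as np
from scipy.optimize import least_squares
P={c:eyes.camera_params(c) for c in("side","top")}
def proj(c,X):
    p=P[c]; X=np.atleast_2d(X); Y=X@p["world_to_cam"][:3,:3].T+p["world_to_cam"][:3,3]
    f=192/np.tan(np.radians(p["vfov"]/2)); return Y[:,:2]/Y[:,2:]*f+[p["cx"],p["cy"]]
def back(c,uv,z):
    return least_squares(lambda q:proj(c,[q[0],q[1],z])[0]-uv,[600,0],x_scale=100).x
def ring(r,z): 
    a=np.linspace(0,2*np.pi,48,endpoint=False); return np.c_[r*np.cos(a),r*np.sin(a),0*a+z]
def cyl(r,h): return np.r_[ring(r,0),ring(r,h)]
MODEL=dict(red_tin=cyl(28,70),blue_tin=cyl(28,70),yellow_tape=cyl(28,19),black_tape=cyl(28,19),
 glue_bottle=np.r_[cyl(22,64),ring(4,90)],filler_tub=cyl(34,60),amber_jar=cyl(27,80),white_jar=cyl(27,80),
 sanding_block=np.array([[x,y,z] for x in(-45,45) for y in(-22.5,22.5) for z in(0,28)],float),
 mat=np.array([[x,y,3] for x in(-45,45) for y in(-115,115)],float))
def mask(im,name):
    h,s,v=[a.astype(int) for a in cv2.split(cv2.cvtColor(im,cv2.COLOR_RGB2HSV))]
    green=(h>45)&(h<80)&(s>120)
    wood=(h>5)&(h<20)&(s>80)
    if name=="mat": return green
    if name=="sanding_block": return (h>=14)&(h<24)&(s>200)&(v>170)
    if name in("amber_jar","white_jar"):  return ~green&~(wood&(v>110))
    return ~wood|(v<50)
def cen(pts):
    hull=cv2.convexHull(pts.astype(np.float32)); m=cv2.moments(hull); return np.array([m["m10"],m["m01"]])/m["m00"]
def fit(im,c,name,guess,z0=0,yaw=0,fill=True):
    """guess xy -> ROI -> blob -> xy whose silhouette centroid and hull match"""
    M=MODEL[name]+[0,0,z0]; cs,sn=np.cos(yaw),np.sin(yaw); M=M@np.array([[cs,sn,0],[-sn,cs,0],[0,0,1]])
    R=proj(c,M+[*guess,0]); lo=np.maximum(np.floor(R.min(0)-7),0).astype(int); hi=np.ceil(R.max(0)+8).astype(int)
    m=np.zeros(im.shape[:2],np.uint8); m[lo[1]:hi[1],lo[0]:hi[0]]=mask(im,name)[lo[1]:hi[1],lo[0]:hi[0]]
    n,l,st,ce=cv2.connectedComponentsWithStats(m)
    k=1+np.argmax(st[1:,4]); pts=np.argwhere(l==k)[:,::-1]; 
    t=cen(pts); ah=cv2.contourArea(cv2.convexHull(pts.astype(np.float32))); 
    sol=least_squares(lambda q:cen(proj(c,M+[*q,0]))-t,guess,x_scale=50,diff_step=1e-3).x
    am=cv2.contourArea(cv2.convexHull(proj(c,M+[*sol,0]).astype(np.float32)))
    return sol,ah/am,pts
E
python3 - <<'E'
from loc import *
G=dict(red_tin=(411,343),blue_tin=(478,347),yellow_tape=(228,384),black_tape=(527,382),glue_bottle=(276,347),filler_tub=(467,252),amber_jar=(236,250),white_jar=(318,262),sanding_block=(342,345))
I={c:eyes.snapshot(c) for c in P}
for n,g in G.items():
    z=MODEL[n][:,2].max()/2; z0=3 if "jar" in n else 0
    q=back("top",np.array(g)*.64,z)
    for c in("top","side"):
        s,a,pts=fit(I[c],c,n,q,z0); print(n,c,s.round(1),round(a,2),end=" ")
        if n=="sanding_block":
            w=np.array([back(c,p,28) for p in cv2.boxPoints(cv2.minAreaRect(pts.astype(np.float32)))]);print((np.diff(w,axis=0)).round(),end="")
    print()
def matp(c):
    g=(mask(I[c],"mat")).astype(np.uint8); n,l,st,ce=cv2.connectedComponentsWithStats(g)
    k=l[tuple((proj(c,[*back("top",np.array([278,260])*.64,3),3])[0][::-1]).astype(int))]
    pts=np.argwhere(l==k)[:,::-1].astype(np.float32); b=cv2.approxPolyN(cv2.convexHull(pts),4).reshape(-1,2) if hasattr(cv2,"approxPolyN") else cv2.boxPoints(cv2.minAreaRect(pts))
    w=np.array([back(c,p,3) for p in b]);print(c,w.round(),w.mean(0))
matp("top");matp("side")
a=I["side"][110:300,120:380]; cv2.imwrite("pics/crop.png",cv2.resize(a[:,:,::-1],(780,570),interpolation=cv2.INTER_CUBIC))
E
```

```text
red_tin top [426.9 -65.5] 0.84 red_tin side [425.4 -67.1] 0.9 
blue_tin top [ 418.6 -189.7] 0.98 blue_tin side [ 417.6 -190.2] 0.95 
yellow_tape top [352.6 290.6] 0.94 yellow_tape side [351.8 288.5] 0.9 
black_tape top [ 353.8 -288.4] 0.67 black_tape side [ 368.9 -269.2] 0.01 
glue_bottle top [420.4 192.8] 0.86 glue_bottle side [419.4 191. ] 0.94 
filler_tub top [ 603.3 -172.1] 0.78 filler_tub side [ 617.5 -157.4] 0.44 
amber_jar top [597.4 264.3] 2.12 amber_jar side [596.6 251.5] 0.5 
white_jar top [577.1 123. ] 2.46 white_jar side [582.5 111.7] 0.98 
sanding_block top [449.7  80.5] 0.2 [[ 24.  -4.]
 [-10. -57.]
 [-24.   4.]]sanding_block side [428.7  75.5] 0.57 [[ 55.  76.]
 [ 30. -34.]
 [-56. -74.]]
top [[570. 322.]
 [653. 289.]
 [631. 138.]
 [530.  59.]] [596.35864782 202.08915466]
side [[622.  74.]
 [534.  87.]
 [568. 315.]
 [655. 297.]] [594.75510495 193.51382195]
```

View pics/crop.png

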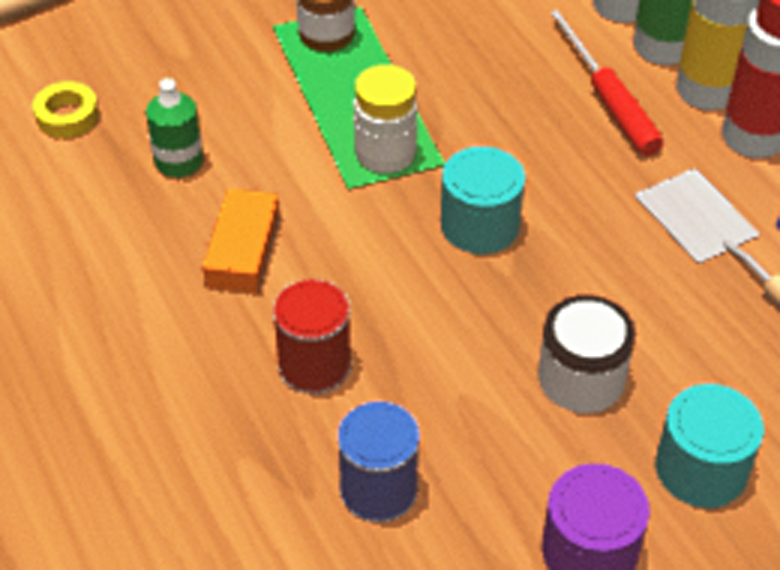

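Run:
```python
from loc import *
for c,d in dict(top=dict(block=(219,220),blockedge=(228,225),wood=(240,200),mat=(178,168),matshadow=(195,175),tubrim=(298,168),jarwhite=(207,175),amber=(155,164),black=(346,245)),side=dict(block=(201,185),blockside=(193,203),wood=(230,190),mat=(234,140),tubbody=(316,237),rim=(316,231),white=(248,158),amber=(228,115),black=(240,326))).items():
    im=eyes.snapshot(c); H=cv2.cvtColor(im,cv2.COLOR_RGB2HSV)
    for n,(u,v) in d.items(): print(c,n,H[v-1:v+2,u-1:u+2].reshape(-1,3)[::2].tolist())
```

```text
top block [[19, 198, 215], [20, 198, 215], [20, 199, 214], [20, 197, 215], [20, 198, 215]]
top blockedge [[20, 195, 214], [20, 196, 215], [20, 193, 215], [20, 192, 215], [20, 193, 215]]
top wood [[13, 176, 180], [13, 178, 181], [13, 176, 175], [13, 178, 172], [13, 175, 173]]
top mat [[67, 176, 168], [67, 176, 170], [67, 174, 170], [67, 176, 171], [67, 176, 171]]
top matshadow [[68, 174, 173], [64, 112, 168], [67, 167, 174], [67, 172, 175], [67, 169, 175]]
top tubrim [[128, 5, 201], [120, 5, 205], [130, 5, 159], [120, 3, 93], [135, 5, 103]]
top jarwhite [[22, 60, 124], [17, 33, 108], [15, 30, 102], [14, 38, 88], [15, 27, 96]]
top amber [[13, 179, 80], [13, 68, 79], [10, 76, 77], [11, 72, 85], [10, 36, 84]]
top black [[173, 20, 50], [13, 167, 127], [9, 112, 82], [5, 29, 53], [13, 167, 142]]
side block [[18, 207, 251], [18, 215, 250], [18, 212, 250], [18, 211, 250], [18, 207, 251]]
side blockside [[10, 224, 154], [11, 223, 150], [10, 214, 157], [10, 216, 155], [11, 231, 150]]
side wood [[14, 171, 231], [15, 163, 241], [14, 163, 235], [14, 167, 230], [14, 165, 236]]
side mat [[65, 169, 210], [65, 171, 210], [65, 170, 211], [65, 168, 210], [65, 166, 213]]
side tubbody [[16, 40, 140], [14, 37, 139], [13, 43, 141], [17, 40, 135], [14, 48, 139]]
side rim [[7, 112, 57], [10, 106, 53], [7, 86, 65], [10, 135, 51], [10, 111, 60]]
side white [[13, 41, 143], [13, 40, 147], [14, 42, 144], [15, 48, 149], [14, 45, 153]]
side amber [[12, 154, 96], [10, 107, 114], [14, 47, 158], [17, 38, 140], [14, 34, 151]]
side black [[13, 175, 226], [14, 173, 223], [14, 172, 224], [11, 160, 151], [12, 168, 170]]
```

```bash
python3 - <<'E'
s=open('loc.py').read()
a=s.index("    green="); b=s.index("def cen")
s=s[:a]+'''    green=(h>40)&(h<85)&(s>90)
    wood=(h>5)&(h<=20)&(s>125)&(v>0.62*np.median(v[130:250,130:350]))
    if name=="mat": return green
    if name=="sanding_block": return (h>=17)&(h<24)&(s>183)
    if name in("amber_jar","white_jar"): return ~green&~wood
    if name=="filler_tub": return ~wood&~((h>82)&(h<165)&(s>70))
    return ~wood
'''+s[b:]
s=s.replace('''    k=1+np.argmax(st[1:,4]); pts=np.argwhere(l==k)[:,::-1]; 
''','''    k=1+np.argmax(st[1:,4]); keep=[i for i in range(1,n) if st[i,4]>0.15*st[k,4]]; pts=np.argwhere(np.isin(l,keep))[:,::-1]
''')
s+='''
def rect(im,c,name,guess,z):
    m=mask(im,name).astype(np.uint8); n,l,st,ce=cv2.connectedComponentsWithStats(m); g=proj(c,[*guess,z])[0]
    k=min((i for i in range(1,n) if st[i,4]>60),key=lambda i:np.linalg.norm(ce[i]-g)); pts=np.argwhere(l==k)[:,::-1]
    h=cv2.convexHull(pts.astype(np.float32)).reshape(-1,2); w=np.array([back(c,p,z) for p in h],np.float32)
    b=cv2.boxPoints(cv2.minAreaRect(w)); e0,e1=b[1]-b[0],b[2]-b[1]; L=e0 if np.linalg.norm(e0)>np.linalg.norm(e1) else e1
    return b.mean(0),np.degrees(np.arctan2(L[1],L[0]))%180,np.linalg.norm(e0),np.linalg.norm(e1)
'''
open('loc.py','w').write(s)
E
cat > meas.py <<'E'
from loc import *
G=dict(red_tin=(426,-66),blue_tin=(418,-190),yellow_tape=(352,289.5),black_tape=(355,-287),glue_bottle=(420,192),filler_tub=(603,-170),amber_jar=(608,278),white_jar=(582,110))
def measure(G=G,Z={}):
  I={c:eyes.snapshot(c) for c in P}
  for n,q in G.items():
    for c in("top","side"):
        s,a,pts=fit(I[c],c,n,q,Z.get(n,3 if "jar" in n else 0)); print(n,c,s.round(1),round(a,2),end=" ")
    print()
  return I
E
python3 - <<'E'
from meas import *
I=measure()
for c in P:
    print(c,rect(I[c],c,"sanding_block",(435,80),28),rect(I[c],c,"mat",(595,195),3))
E
```

```text
red_tin top [426.2 -65.7] 0.86 red_tin side [426.  -68.5] 0.98 
blue_tin top [ 418.3 -189.5] 1.04 blue_tin side [ 417.4 -190.5] 1.0 
yellow_tape top [352.9 290.4] 0.92 yellow_tape side [352.3 287.9] 0.9 
black_tape top [ 354.5 -288.3] 0.81 black_tape side [ 353.3 -291.4] 0.92 
glue_bottle top [420.  190.5] 0.92 glue_bottle side [419.1 189.1] 0.99 
filler_tub top [ 602.8 -172.1] 0.89 filler_tub side [ 601.7 -176.3] 0.98 
amber_jar top [609.5 281.9] 0.85 amber_jar side [607.4 278. ] 0.89 
white_jar top [584.5 112.3] 1.01 white_jar side [583.2 111.5] 0.94 
side (array([424.9176,  65.0936], dtype=float32), np.float32(53.45434), np.float32(40.106373), np.float32(85.04359)) (array([594.83276, 194.49783], dtype=float32), np.float32(81.55811), np.float32(90.039154), np.float32(229.93253))
top (array([425.5773 ,  68.19705], dtype=float32), np.float32(53.236214), np.float32(42.804317), np.float32(87.6985)) (array([595.9263 , 197.63431], dtype=float32), np.float32(81.58878), np.float32(89.14194), np.float32(229.41127))
```

The crop and silhouette fits confirm the choice: the white tub's lid with black rim is at crop (588,330), and the jars stand on the mat. Both views agree within about 3 mm, and sizes and the 170 mm jar spacing check out. Starting with the red tin.

```bash
cat > act.py <<'E'
from meas import *
def Q(deg):
    f=np.radians((deg+90)/2); return [np.cos(f),np.sin(f),0,0]
def pick(x,y,z,deg,up=190):
    arm.command_gripper(1.0); arm.move_to([x,y,z+110],Q(deg)); 
    hit=arm.line_to([x,y,z],feed=150,until_force=12); zz=telemetry.get_obs()["ee_pos"][2]
    arm.command_gripper(0.0); o=telemetry.get_obs(); print("pick hit",hit,"z",round(zz,1),"gap mm",round(o["finger_gap"]*85,1),"ff",np.round(o["finger_force"],1))
    arm.line_to([x,y,z+up],feed=250); print("gap after lift",round(telemetry.get_obs()["finger_gap"]*85,1)); return zz
def place(x,y,z,deg,open_=1.0,hi=130):
    arm.move_to([x,y,z+hi],Q(deg)); arm.line_to([x,y,z+12],feed=180); arm.hold(.15)
    hit=arm.line_to([x,y,z-4],feed=25,until_force=4); o=telemetry.get_obs(); print("place hit",hit,o["ee_pos"].round(1) if hasattr(o["ee_pos"],"round") else o["ee_pos"])
    arm.command_gripper(open_); p=o["ee_pos"]; arm.line_to([x,y,z+hi],feed=250); print("clock",round(telemetry.get_obs()["clock"],1))
E
python3 - <<'E'
from act import *
pick(426,-66.8,24,-8.4)
place(595.7,195.9,24+3,-8.4)
arm.move_to([400,289,200],Q(-8.4))
measure({k:v for k,v in {**G,"red_tin":(595.7,195.9)}.items() if k in("red_tin","amber_jar","white_jar","yellow_tape")},{"red_tin":3})
E
```

```text
pick hit False z 24.4 gap mm 54.7 ff 61.9
gap after lift 54.7
place hit True [595.7 196.   28. ]
clock 10.2
red_tin top [588.1 196. ] 2.97 red_tin side [588.8 190.8] 2.31 
yellow_tape top [361.1 286.4] 1.26 yellow_tape side [360.3 270.6] 1.5 
amber_jar top [609.8 281.7] 0.86 amber_jar side [606.1 251.6] 1.43 
white_jar top [584.4 112.3] 1.01 white_jar side [583.2 131.9] 1.45
```

```bash
python3 - <<'E'
s=open('loc.py').read()
s=s.replace('''    if name=="filler''','''    if name=="red_tin": return ((h<7)|(h>168))&(s>110)
    if name=="filler''');open('loc.py','w').write(s)
E
python3 - <<'E'
from act import *
arm.move_to([250,500,250],Q(60))
I=measure({k:v for k,v in {**G,"red_tin":(595.7,195.9)}.items() if k in("red_tin","amber_jar","white_jar","yellow_tape")},{"red_tin":3})
a=np.hstack([I["top"][130:200,120:240],I["side"][80:150,200:320]]); cv2.imwrite("pics/tin.png",cv2.resize(a[:,:,::-1],(792,231),interpolation=cv2.INTER_CUBIC)); print(telemetry.get_obs()["clock"])
E
```

```text
red_tin top [597.4 198. ] 0.73 red_tin side [597.2 204.4] 0.73 
yellow_tape top [352.9 290.4] 0.92 yellow_tape side [352.4 287.9] 0.9 
amber_jar top [611.6 280.1] 0.93 amber_jar side [606.1 251.6] 1.43 
white_jar top [584.4 112.3] 1.01 white_jar side [583.2 131.9] 1.45 
12.3167
```

View pics/tin.png

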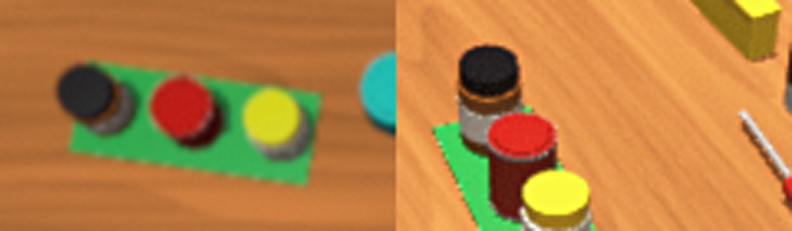

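Crop: the red tin (183,110 in the top view) stands midway between the jars. The top view gives the tin at (597.4,198) and the jar midpoint at (597,197), so it is within about 1 mm. Now the tape.

Run:
```python
from act import *
zz=pick(352.3,288.8,1,-8.4)
place(595.7,195.9,max(zz,1)+73,-8.4)
arm.move_to([380,100,250],Q(0)); I={c:eyes.snapshot(c) for c in P}
a=np.hstack([I["top"][130:200,120:240],I["side"][80:150,200:320]]); cv2.imwrite("pics/tape.png",cv2.resize(a[:,:,::-1],(792,231),interpolation=cv2.INTER_CUBIC))
```

```text
pick hit False z 1.5 gap mm 53.2 ff 60.1
gap after lift 53.5
place hit True [595.8 196.   75.6]
clock 19.4
```

View pics/tape.png

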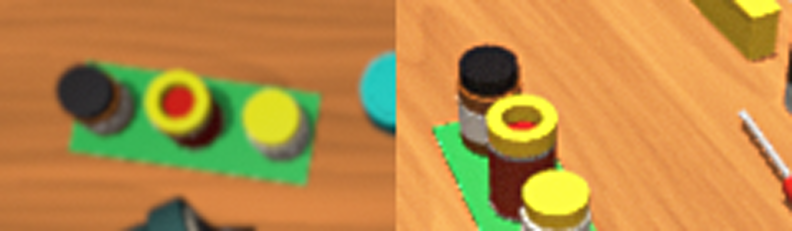

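The tape lies flat and concentric on the tin (178,103). Next the bottle and the block.

Run:
```python
from act import *
pick(419.3,189.4,24,0)
place(601.8,-93.1,24,0)
pick(424.8,66.2,3,-36.7)
place(683.4,-174.1,3,0,open_=0.64)
arm.move_to([250,500,250],Q(60))
I=measure({"filler_tub":(602,-174),"glue_bottle":(601.8,-93.1)})
for c in P: print(c,rect(I[c],c,"sanding_block",(683,-174),28))
for c in P: cv2.imwrite(f"pics/{c}1.png",cv2.resize(I[c][:,:,::-1],(800,600)))
```

```text
pick hit False z 25.1 gap mm 42.6 ff 59.9
gap after lift 42.6
place hit True [601.8 -93.   24.7]
clock 27.5
pick hit False z 3.4 gap mm 43.4 ff 60.9
gap after lift 43.9
place hit True [ 683.9 -174.2   13.3]
clock 34.4
filler_tub top [ 600.8 -172.1] 0.88 filler_tub side [ 604.1 -164.4] 1.55 
glue_bottle top [603.5 -91.8] 0.91 glue_bottle side [602.5 -91.7] 2.18 
side (array([ 683.5505 , -175.43399], dtype=float32), np.float32(90.2442), np.float32(85.03504), np.float32(40.23181))
top (array([ 685.9753 , -172.11707], dtype=float32), np.float32(89.01457), np.float32(38.713978), np.float32(83.826485))
```

View pics/top1.png

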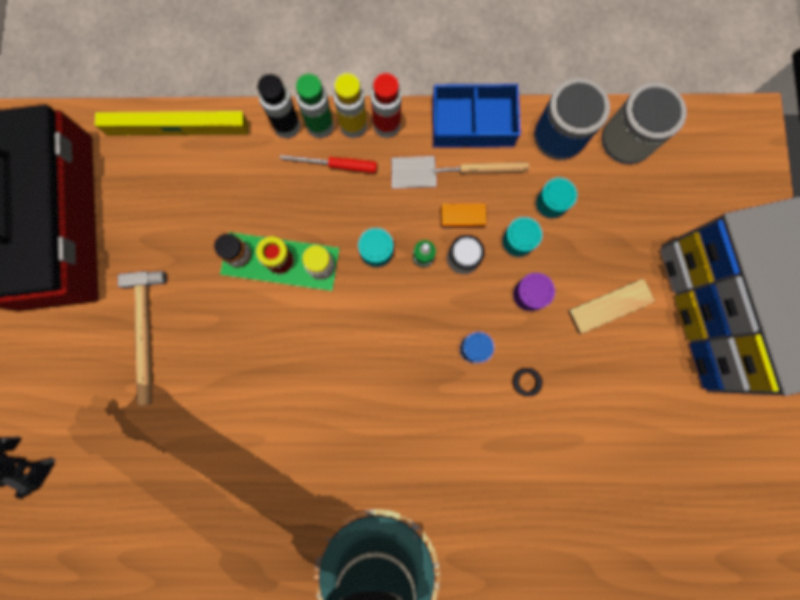

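View pics/side1.png

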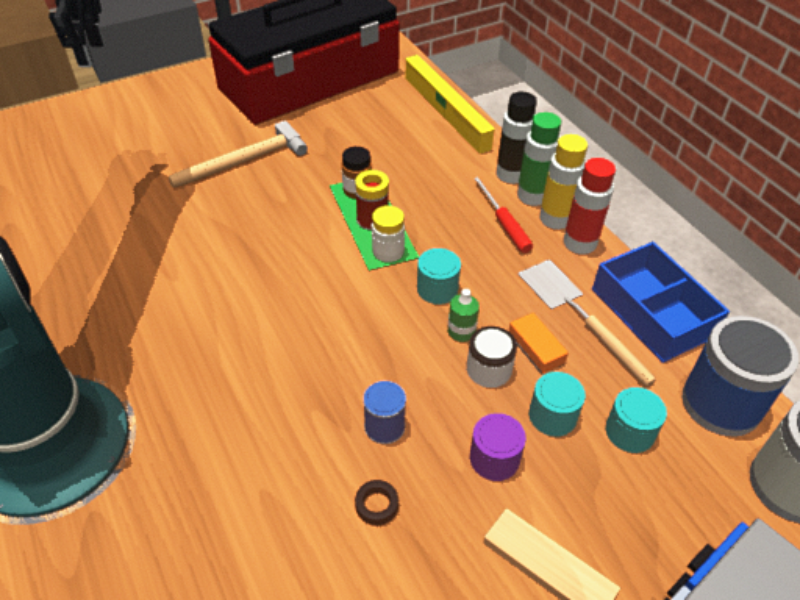

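The layout looks right, but the block's touch triggered 10 mm early. I check that the tub (466,252) did not move by comparing lid centroids before and after.

Run:
```python
from act import *
for c,(u,v) in dict(top=(466,250),side=(494,347)).items():
    for k in "01":
        h,s,vv=cv2.split(cv2.cvtColor(cv2.imread(f"pics/{c}{k}.png"),cv2.COLOR_BGR2HSV)[v-22:v+23,u-30:u+31].copy())
        m=((s<60)&(vv>170)).astype(np.uint8); n,l,st,ce=cv2.connectedComponentsWithStats(m); i=1+np.argmax(st[1:,4])
        p=(ce[i]+[u-30,v-22]+.5)*.64-.5; print(c,k,p.round(2),st[i,4],back(c,p,60).round(1))
I=eyes.snapshot("top"),eyes.snapshot("side")
a=I[0][115:190,225:345]; b=I[1][175:250,270:390]
cv2.imwrite("pics/end.png",cv2.resize(np.hstack([a,b])[:,:,::-1],(800,250),interpolation=cv2.INTER_CUBIC))
```

```text
top 0 [298.65 159.79] 513 [ 602.9 -172.6]
top 1 [298.63 160.51] 515 [ 600.7 -172.5]
side 0 [316.16 219.29] 852 [ 601.7 -174.9]
side 1 [315.35 219.58] 855 [ 599.7 -174.7]
```

View pics/end.png

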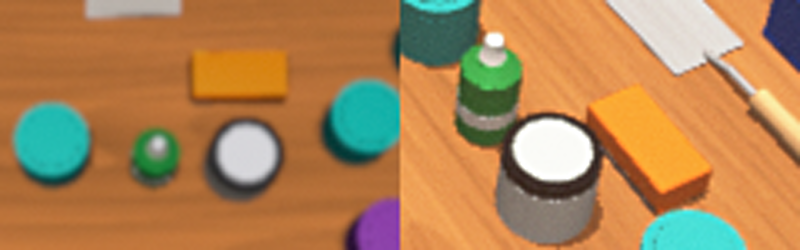

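The gripper pushed the tub 2.1 mm towards the robot (both views agree). I nudge it back with shut fingers from the front, checking by camera.

```bash
cat > nudge.py <<'E'
from act import *
def lid():
    r=[]
    for c,(u,v) in dict(top=(298,160),side=(316,220)).items():
        im=cv2.resize(eyes.snapshot(c)[:,:,::-1],(800,600)); u=int(u/.64);v=int(v/.64)
        h,s,vv=cv2.split(cv2.cvtColor(im,cv2.COLOR_BGR2HSV)[v-22:v+23,u-30:u+31].copy())
        n,l,st,ce=cv2.connectedComponentsWithStats(((s<60)&(vv>170)).astype(np.uint8)); i=1+np.argmax(st[1:,4])
        p=(ce[i]+[u-30,v-22]+.5)*.64-.5; r.append((back(c,p,60).round(1),st[i,4]))
    return r
E
python3 - <<'E'
from nudge import *
arm.command_gripper(0); y=-174
arm.move_to([530,y,180],Q(90)); arm.line_to([530,y,22],feed=150); arm.hold(.3)
hit=arm.line_to([560,y,22],feed=20,until_force=1.5); print(hit,telemetry.get_obs()["ee_pos"],telemetry.get_obs()["wrist_force"])
arm.line_to([525,y,22],feed=100); arm.line_to([525,y,200],feed=250); arm.move_to([250,450,250],Q(60)); print(lid(),telemetry.get_obs()["clock"])
E
```

```text
True [ 554.92395995 -173.83003947   21.49750246] [ 0.35734303 -1.00959417 -0.47300071]
[(array([ 600.8, -172.5]), np.int32(522)), (array([ 600.1, -174.7]), np.int32(861))] 47.125
```

Run:
```python
from nudge import *
y=-174
arm.move_to([530,y,180],Q(90)); arm.line_to([530,y,22],feed=150); arm.line_to([550,y,22],feed=40)
arm.line_to([556.9,y,22],feed=8); arm.hold(.2); print(telemetry.get_obs()["ee_pos"],telemetry.get_obs()["wrist_force"])
arm.line_to([525,y,22],feed=100); arm.line_to([525,y,200],feed=250); arm.move_to([250,450,250],Q(60)); print(lid(),telemetry.get_obs()["clock"])
I=measure({"amber_jar":G["amber_jar"],"white_jar":G["white_jar"],"blue_tin":G["blue_tin"],"black_tape":G["black_tape"]})
for c in P: print(c,rect(I[c],c,"sanding_block",(683,-174),28))
```

```text
[ 556.86776671 -173.96280268   21.77592408] [-3.55434323e+00 -2.02447467e-03 -3.66783080e-01]
[(array([ 602.6, -172.5]), np.int32(519)), (array([ 601.4, -174.8]), np.int32(859))] 56.4833
amber_jar top [610.  264.2] 1.46 amber_jar side [607.4 252.1] 1.47 
white_jar top [584.4 112.3] 1.01 white_jar side [583.2 131.9] 1.45 
blue_tin top [ 418.3 -189.5] 1.05 blue_tin side [ 417.5 -190.2] 1.0 
black_tape top [ 354.6 -288.3] 0.81 black_tape side [ 353.3 -291.5] 0.91 
side (array([ 683.5625 , -175.43602], dtype=float32), np.float32(90.23663), np.float32(85.03561), np.float32(40.72349))
top (array([ 685.95667, -172.1357 ], dtype=float32), np.float32(89.0146), np.float32(38.677593), np.float32(83.86436))
```

Run:
```python
from rig import arm
print(arm.job_done())
```

```text
the job is handed in; nothing more can be done
None
```

The job is handed in at about 57 s: tin, tape, bottle and block are placed in the order asked, within about 2 mm by camera; the filler tub got knocked 2.1 mm while I placed the block, and I pushed it back to within about 0.3 mm.

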